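# Pull-test the harness board's spring clips and empty the weak one

## Task

One of the three spring clips on the harness board has gone weak. Tug each check card gently upwards to feel which clip lets go easily; draw that card straight out and leave it in the grey tray, so that the clip gets replaced, and leave the cards of the two good clips gripped and fully seated where they are. Do not drag a card out of a good clip or wrench a card against its clip, and do not disturb the other things on the table.

Things in the scene. Friction and masses are not known exactly. Their poses are not given: they have to be found in the camera images.
- card_left_mid (a point): Check card (loose, about 50 g) in the left (+y) clip: aluminium blade 4 mm thick (x), 36 wide (y), 62 high; on top of it a black grip strip 10 mm thick (x), 36 wide (y), 28 high. Point: the card's centre, 45 mm above its lower edge; the strip reaches from 17 to 45 mm above it. z up, x through the thickness. Pinch the strip from above across its 36 mm width (along y): this does not press it on the jaws.
- card_mid_mid (a point): The same kind of card in the middle clip; the point is its centre.
- card_right_mid (a point): The same kind of card in the right (-y) clip; the point is its centre.
- board: Plywood harness board (fixed), 130 x 320 mm, 18 mm thick; origin under its centre. The three clips stand in a row along its y, 100 mm apart. They look alike; any one may be the weak one. A card slides up out of the weak clip at 1 to 6 N of pull, out of a good one only above 11 N, so a tug of about 8 N tells them apart. It is friction: steady until the card is some 40 mm up and free.
- clip_left: Left (+y) steel spring clip (fixed), 48 mm high, about 50 x 50 mm, open at its sides (y) and top. Origin: on the board's top, 18 mm above the table, under the middle of the blade; axes as the card's. Its jaws pinch the blade along x. The seated card's lower edge rests on its foot, 4 mm above the origin, so the centre of a fully seated card is 49 mm above the origin, its top 94 mm.
- clip_mid: The same kind of clip, the middle one; origin alike.
- clip_right: The same kind of clip, the right (-y) one; origin alike.
- tray_in (a point): Open grey plastic tray (fixed), 130 mm (x) by 150 mm (y) outside, 45 mm high, walls and floor 4 mm. The point is the centre of its inner floor; x and y along its sides. A card lowered upright into it and let go just above the floor stays in it, leaning or lying.
- reel: Bystander: empty black reel standing on the table, 64 mm across, 40 mm high; origin at the centre of its underside.
- connector: Bystander: rectangular connector shell, 35 x 70 mm, 34 mm high; origin at the centre of its underside.
- cup: Bystander: white plastic cup, 70 mm across, 70 mm high; origin at the centre of its underside.
- driver: Bystander: screwdriver lying on the table at the right of the board; origin under its middle.
Things that resemble listed ones, but are neither listed nor needed, are in the scene too. Of the things that look like the part that bears tray_in, the middle-sized one is meant. Leave any turquoise look-alike of the part that bears card_right_mid alone.

How it is judged:
At the end, for the whole second after the job is handed in: One card is at rest in the tray, standing, leaning or lying (its centre over the tray's inner floor and less than 52 mm above it), and the other two stand in their clips, seated to within 6 mm, upright within 0.15 rad and pressed by their clips with more than 7 N, which only the good clips can do (((x of card_left_mid in the frame of tray_in between -0.061 and 0.061 m and y of card_left_mid in the frame of tray_in between -0.071 and 0.071 m and z of card_left_mid in the frame of tray_in below 0.052 m and contact force between card_left and tray above 0.1 N and linear speed of card_left below 0.02 m/s and z of card_mid_mid in the frame of clip_mid between 0.045 and 0.055 m and angle between each of card_mid_mid, card_right_mid's own z axis and vertical below 0.15 rad and horizontal distance between card_mid_mid and clip_mid below 0.01 m and contact force between card_mid and clip_mid above 7 N and z of card_right_mid in the frame of clip_right between 0.045 and 0.055 m and horizontal distance between card_right_mid and clip_right below 0.01 m and contact force between card_right and clip_right above 7 N) or (z of card_left_mid in the frame of clip_left between 0.045 and 0.055 m and angle between each of card_left_mid, card_right_mid's own z axis and vertical below 0.15 rad and horizontal distance between card_left_mid and clip_left below 0.01 m and contact force between card_left and clip_left above 7 N and x of card_mid_mid in the frame of tray_in between -0.061 and 0.061 m and y of card_mid_mid in the frame of tray_in between -0.071 and 0.071 m and z of card_mid_mid in the frame of tray_in below 0.052 m and contact force between card_mid and tray above 0.1 N and linear speed of card_mid below 0.02 m/s and z of card_right_mid in the frame of clip_right between 0.045 and 0.055 m and horizontal distance between card_right_mid and clip_right below 0.01 m and contact force between card_right and clip_right above 7 N) or (z of card_left_mid in the frame of clip_left between 0.045 and 0.055 m and angle between each of card_left_mid, card_mid_mid's own z axis and vertical below 0.15 rad and horizontal distance between card_left_mid and clip_left below 0.01 m and contact force between card_left and clip_left above 7 N and z of card_mid_mid in the frame of clip_mid between 0.045 and 0.055 m and horizontal distance between card_mid_mid and clip_mid below 0.01 m and contact force between card_mid and clip_mid above 7 N and x of card_right_mid in the frame of tray_in between -0.061 and 0.061 m and y of card_right_mid in the frame of tray_in between -0.071 and 0.071 m and z of card_right_mid in the frame of tray_in below 0.052 m and contact force between card_right and tray above 0.1 N and linear speed of card_right below 0.02 m/s))); the robot touches nothing.
It fails at once if a card is raised more than 15 mm while it is pressed against its clip with more than 10 N (dragged out of a good clip, or wrenched) ((z of card_left_mid in the frame of clip_left above 0.064 m and contact force between card_left and clip_left above 10 N) or (z of card_mid_mid in the frame of clip_mid above 0.064 m and contact force between card_mid and clip_mid above 10 N) or (z of card_right_mid in the frame of clip_right above 0.064 m and contact force between card_right and clip_right above 10 N)).
It fails at once if a card is forced against its clip with more than 60 N (contact force between card_left and clip_left above 60 N or contact force between card_mid and clip_mid above 60 N or contact force between card_right and clip_right above 60 N).
It fails at once if the reel, the connector, the cup or the screwdriver is moved more than 20 mm (distance of any of reel, connector, cup, driver from where it was at the start of the episode above 0.02 m).
It also fails if it takes over 69 s, if anything falls off the work surface, if the arm or the gripper's body presses on something with over 40 N, if the wrist force passes 120 N, or if a joint passes its speed limit or range.

## Robot

A 7-joint arm with a two-finger parallel gripper is mounted at the origin on the work surface. World frame = base frame: x ahead of the robot, y to its left, z up, the work surface at z = 0. Lengths are in m, angles in rad, forces in N, time in s.
With the tool pointing down it reaches from about 0.375 to 0.925 m from the base axis. Payload 3.1 kg.
Tool frame: the origin (TCP) lies at the very end of the fingers, on their centre line; the grasp point (between the pads) lies bot.grip_depth behind it (bot.grip_depth is the distance from the TCP to the grasp point, in m); y points along the fingers, x is the direction in which the jaws open and shut, and the axes are right-handed (so a half turn about y gives the same grasp; the last joint's range is limited). The gripper opens to 85 mm and grips with 20 to 120 N. Pads are 22 mm wide; open, the fingers measure 114 mm over their backs; the gripper's body (76 mm by 85 mm) begins 54 mm behind the grasp point. The pads swing forward as they close: fully open they stand 13 mm farther back than shut.
Start: joints at [1.187, 0.383, 0.044, 1.598, -0.018, 1.161, -0.05], TCP at [0.183, -0.624, 0.231] pointing down, gripper open.
Joint ranges: [-2.61, 2.61], [-0.41, 2.15], [-1.48, 1.57], [0, 2.5], [-1.57, 4.71], [0.05, 1.97], [-2.85, 2.85]. Speed limits (rad/s): [2.79, 2.79, 3.14, 3.14, 3.14, 3.14, 3.14].

## Interface

Orientations are given as a rotation vector (axis times angle).
In Python, from cell import bot, snapshot, ticket gives the robot as it stands. The module is installed in compiled form; this text tells all that it offers.
- The arm moves only by the shell command python3 -m crank 'ROWS' [FORCE]. ROWS is JSON, a list of rows, each an object with "delta_rot": the turn, a rotation vector about the world's x, y, z in degrees, a list of three; "travel": the shift along the world's x, y, z in mm, a list of three; "gripper": the finger opening in mm, from 0 to 85.4. In form: [{"delta_rot": [ax, ay, az], "travel": [tx, ty, tz], "gripper": gripper}, ...]. A call has 1 to 5 rows; each row shifts and turns the pose as measured when the row begins; what a row does not reach is not made up. A row lasts 1/8 s, in which the tool goes at most 62.5 mm and 10.7 degrees, less where a joint would pass 70% of its speed; a pose out of reach is approached as far as the arm can. A call is refused whole if a number of a shift passes 62.5 or a number of a turn 10.7, either way. A call with a gripper value outside its range is refused whole. The fingers move at their own pace and stop on an object; FORCE is the grip in N (left out, the last holds). Time passes only in rows, so rows that do not move let the fingers close. It gives the time, the measured TCP pose, the force and the opening at its end, in the units of the state.
- bot.get_obs(): the state, without advancing time (a new reading comes with each control period).
- snapshot(name): name is "scene" or "side" or "wrist"; returns a dict with "pixels" (420x560x3 uint8, blue, green, red), "fx", "fy", "cx", "cy" (pixels), "cam_to_world" (4x4, takes a point from camera to world coordinates). Camera axes: x right, y up, looking along -z (the intrinsics and any distortion apply to the point x, -y, -z); pixel columns grow to the right and rows downward; lengths in m; the calibration is good to about 2 mm. The wrist camera is an equidistant fisheye: a pixel r from the principal point sees the ray r / f radians off the axis. A picture is of the moment at which its call begins. There is no depth.
- ticket.job_done(): hands the job in, once; it reports no verdict.
The state is a dict: "time_s": time; "qpos": joint angles; "qvel": joint speeds; "joint_efforts": joint torques, N m; "tool_pos": TCP position; "tcp_rot": TCP orientation; "contact_force": force on the tool from outside, world axes, zero at the start; "ft_torque": the same for the moment, N m; "opening": finger opening in m.
Only numpy, scipy, OpenCV 4.12 (cv2) and the standard library are available. Lean on these libraries where they do the work, as an engineer would, in place of code of your own. Each camera call takes 0.05 s, during which the arm holds its last target. There are 200 camera calls.

## Working session

There is one attempt and no reset: what is moved stays moved. The work goes in short steps, Python scripts to look and compute and a shell command to move; the robot and the scene stay as the last step left them, time stands still between calls to the robot, and variables do not carry over. Pictures are saved under pics/ and viewed, on a budget of 10 in all, crops included, one or two more only if the job needs it, and the job is handed in when it is done.

```bash
mkdir -p pics
cat > h.py <<'E'
import numpy as np, cv2, json
from cell import bot, snapshot, ticket
def take(n):
    s=snapshot(n); s['pixels']=np.array(s['pixels']); 
    k=1
    import os
    while os.path.exists(f'pics/{n}{k}.npz'): k+=1
    np.savez(f'pics/{n}{k}.npz',**s); cv2.imwrite(f'pics/{n}{k}.png',s['pixels']); return s
def ray(s,u,v):
    d=np.array([(u-s['cx'])/s['fx'],-(v-s['cy'])/s['fy'],-1.]); M=np.array(s['cam_to_world'])
    return M[:3,3],M[:3,:3]@d
def at_z(s,u,v,z):
    o,d=ray(s,u,v); return o+d*(z-o[2])/d[2]
def proj(s,p):
    M=np.array(s['cam_to_world']); c=M[:3,:3].T@(np.array(p)-M[:3,3]); return [float(s['cx']-s['fx']*c[0]/c[2]),float(s['cy']+s['fy']*c[1]/c[2])]
E
python3 - <<'E'
from h import *
for n in('scene','side'):
    s=take(n); print(n,s['fx'],s['cx'],s['cy'],np.round(s['cam_to_world'],3).tolist(), [k for k in s])
o=bot.get_obs(); print(o['time_s'],o['tool_pos'],o['tcp_rot'],o['opening'],bot.grip_depth,o['contact_force'])
E
```

```text
scene 515.9991516973506 281.53654221047367 212.02294096598382 [[0.324, -0.567, 0.757, 1.481], [0.946, 0.185, -0.266, -0.352], [0.011, 0.803, 0.596, 0.861], [0.0, 0.0, 0.0, 1.0]] ['pixels', 'fx', 'fy', 'cx', 'cy', 'cam_to_world']
side 504.2703075525981 275.41627956491084 210.48406933789775 [[-0.957, 0.218, -0.191, 0.188], [-0.29, -0.702, 0.651, 0.876], [0.008, 0.678, 0.735, 1.059], [0.0, 0.0, 0.0, 1.0]] ['pixels', 'fx', 'fy', 'cx', 'cy', 'cam_to_world']
0.1 [ 0.18297999 -0.6228104   0.22998624] [-1.32958279  0.99759226 -0.99420367] 0.08572291003228953 0.0187 [0.89099767 0.00349658 0.52619737]
```

View pics/scene1.png

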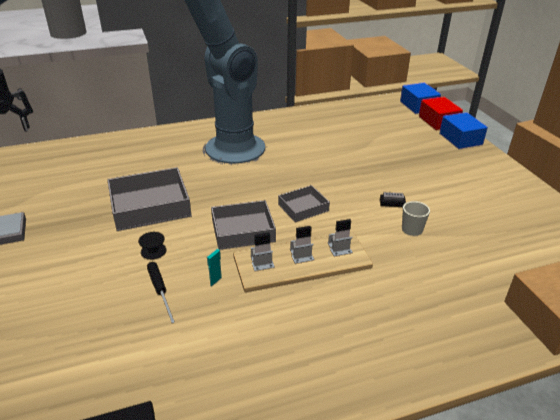

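View pics/side1.png

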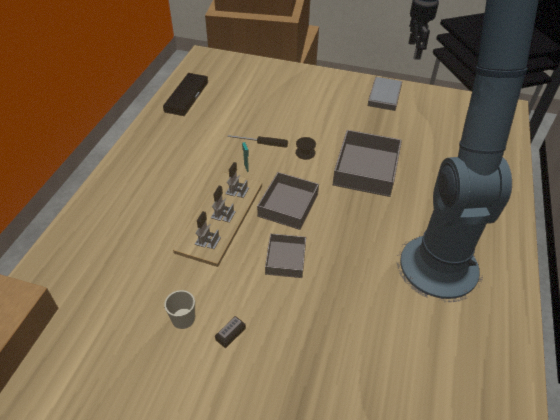

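The scene view shows black-strip cards in clips at (263,240), (303,233) and (343,227), and a turquoise look-alike at (214,268). There are three trays: large (148,197), middle (243,222) and small (304,202). The side view has the cards at about (202,222), (217,198) and (233,172), the turquoise one at (246,156), and trays at (368,162), (288,200) and (286,255). I choose the three black-strip cards on the board and the middle-sized tray at scene (243,222). I'll check this in a crop.

Run:
```python
import cv2,numpy as np
a=cv2.imread('pics/scene1.png')[190:300,195:385]; b=cv2.imread('pics/side1.png')[130:270,170:330]
a=cv2.resize(a,None,fx=4,fy=4,interpolation=cv2.INTER_CUBIC); b=cv2.resize(b,None,fx=4,fy=4,interpolation=cv2.INTER_CUBIC)
cv2.imwrite('pics/ca.png',a); cv2.imwrite('pics/cb.png',b)
```

```text
(no output)
```

View pics/ca.png

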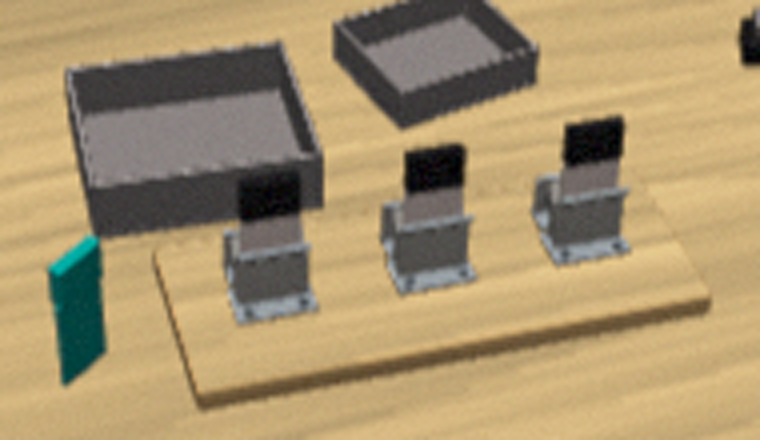

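View pics/cb.png

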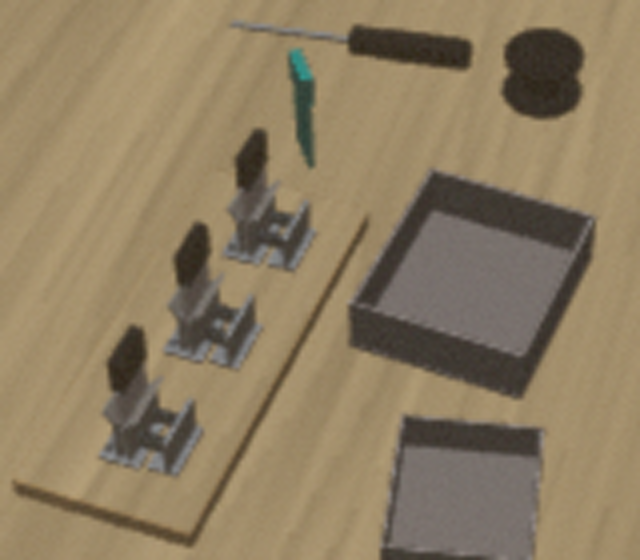

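Run:
```python
from h import *
from scipy.spatial.transform import Rotation as R
L=lambda n:dict(np.load(f'pics/{n}.npz'))
s=L('scene1');t=L('side1')
A=lambda x,y:(195+x/4,190+y/4)
B=lambda x,y:(170+x/4,130+y/4)
for n,p,q,m,c in(('R',(239,178),(300,172),(269,196),(252,157)),('M',(405,155),(465,147),(434,170),(192,254)),('L',(565,125),(623,118),(594,143),(127,358))):
    a=at_z(s,*A(*p),.112);b=at_z(s,*A(*q),.112)
    o1,d1=ray(s,*A(*m));o2,d2=ray(t,*B(*c))
    k=np.linalg.lstsq(np.c_[d1,-d2],o2-o1,rcond=None)[0]
    print(n,'topmid',np.round((a+b)/2,4),'ang',np.degrees(np.arctan2(-(b-a)[0],(b-a)[1])),np.linalg.norm(b-a),'tri',np.round((o1+d1*k[0]+o2+d2*k[1])/2,4),np.linalg.norm(o1+d1*k[0]-o2-d2*k[1]))
print('tray scene',[np.round(at_z(s,*A(*p),.045)[:2],3).tolist() for p in((68,70),(283,44),(322,155),(92,188))])
print('tray side',[np.round(at_z(t,*B(*p),.045)[:2],3).tolist() for p in((435,172),(594,219),(520,356),(352,306))])
print('board',[np.round(at_z(s,*A(*p),.018)[:2],3).tolist() for p in((155,252),(200,397),(710,295),(640,180))])
print('turq top',at_z(s,*A(75,255),.09),at_z(t,*B(302,65),.09))
o=bot.get_obs();print(R.from_rotvec(o['tcp_rot']).as_matrix().round(3))
```

```text
R topmid [ 0.5961 -0.087   0.112 ] ang -9.284297874813824 0.03542382536535774 tri [ 0.5969 -0.0885  0.0981] 0.0019110319372559275
M topmid [0.605  0.0116 0.112 ] ang -6.174446138825973 0.036281569308307476 tri [0.6029 0.0116 0.0966] 0.0016650800512881911
L topmid [0.6081 0.112  0.112 ] ang -7.196591171996688 0.03610444427187024 tri [0.6087 0.1116 0.097 ] 0.0028107445455350048
tray scene [[0.368, -0.158], [0.384, -0.013], [0.508, -0.026], [0.495, -0.172]]
tray side [[0.485, -0.168], [0.362, -0.155], [0.379, -0.011], [0.501, -0.022]]
board [[0.535, -0.143], [0.664, -0.151], [0.678, 0.165], [0.565, 0.173]]
turq top [ 0.60422623 -0.20449777  0.09      ] [ 0.59917413 -0.20292627  0.09      ]
[[ 0.282 -0.001  0.959]
 [-0.959  0.002  0.282]
 [-0.002 -1.    -0.   ]]
```

Right card (the scene's leftmost one) first: go above it at a safe height and turn about -20°.

```bash
python3 -m crank '[{"delta_rot":[0,0,-2.2],"travel":[46,59,0],"gripper":70},{"delta_rot":[0,0,-2.2],"travel":[46,59,0],"gripper":70},{"delta_rot":[0,0,-2.2],"travel":[46,59,0],"gripper":70},{"delta_rot":[0,0,-2.2],"travel":[46,59,0],"gripper":70},{"delta_rot":[0,0,-2.2],"travel":[46,59,0],"gripper":70}]' 20
python3 -m crank '[{"delta_rot":[0,0,-2.2],"travel":[46,59,0],"gripper":70},{"delta_rot":[0,0,-2.2],"travel":[46,59,0],"gripper":70},{"delta_rot":[0,0,-2.2],"travel":[46,59,0],"gripper":70},{"delta_rot":[0,0,-2.2],"travel":[46,59,0],"gripper":70},{"delta_rot":[0,0,0],"travel":[0,0,0],"gripper":70}]'
cat >> h.py <<'E'
from scipy.spatial.transform import Rotation as R
def st():
    o=bot.get_obs(); m=R.from_rotvec(o['tcp_rot']).as_matrix()
    print(round(o['time_s'],2),np.round(o['tool_pos'],4),'x-ang',np.degrees(np.arctan2(m[1,0],m[0,0])).round(2),'y',m[:,1].round(3),'F',np.round(o['contact_force'],2),'op',round(o['opening'],4))
E
python3 -c "
from h import *
st()"
```

```text
time_s: 0.72
tool_pos: [0.3725, -0.3725, 0.2275]
tcp_rot: [-1.244, 1.161, -1.15]
contact_force: [1.0, -0.2, -0.1]
opening: 0.0698
time_s: 1.35
tool_pos: [0.5276, -0.1667, 0.2264]
tcp_rot: [-1.171, 1.272, -1.256]
contact_force: [-0.9, 0.4, -0.7]
opening: 0.0699
1.35 [ 0.5276 -0.1667  0.2264] x-ang -94.31 y [-0.005  0.008 -1.   ] F [-0.92  0.41 -0.75] op 0.0699
```

```bash
python3 -m crank '[{"delta_rot":[0,0,0],"travel":[35,40,-20],"gripper":70},{"delta_rot":[0,0,0],"travel":[35,40,-20],"gripper":70},{"delta_rot":[0,0,0],"travel":[0,0,0],"gripper":70}]'
python3 - <<'E'
from h import *
st(); s=take('wrist'); st(); print(s['fx'],s['cx'],s['cy'],np.round(s['cam_to_world'],3).tolist())
E
```

```text
time_s: 1.72
tool_pos: [0.5964, -0.0887, 0.1846]
tcp_rot: [-1.173, 1.275, -1.259]
contact_force: [-0.9, 0.2, -0.8]
opening: 0.0703
1.73 [ 0.5964 -0.0887  0.1846] x-ang -94.47 y [-0.007  0.006 -1.   ] F [-0.89  0.15 -0.78] op 0.0703
1.77 [ 0.5957 -0.092   0.1853] x-ang -94.68 y [-0.007  0.003 -1.   ] F [ 0.4  -1.27 -0.26] op 0.0701
325.19226210127806 275.2268635399591 210.21737727429178 [[-0.078, 0.958, 0.275, 0.665], [-0.997, -0.074, -0.026, -0.094], [-0.005, -0.276, 0.961, 0.326], [0.0, 0.0, 0.0, 1.0]]
```

View pics/wrist1.png

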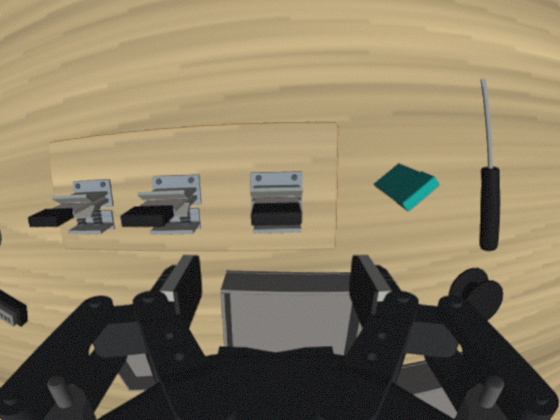

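The wrist view shows the right card's black strip at (251–302, 203–226), the middle card at (148,215), the left at (52,217) and the turquoise one at (407,186).

```bash
cat >> h.py <<'E'
def wz(s,u,v,z):
    x,y=(u-s['cx']),(v-s['cy']); r=np.hypot(x,y); th=r/s['fx']
    d=np.array([np.sin(th)*x/r,-np.sin(th)*y/r,-np.cos(th)]); M=np.array(s['cam_to_world'])
    d=M[:3,:3]@d; return M[:3,3]+d*(z-M[2,3])/d[2]
E
python3 - <<'E'
from h import *
s=dict(np.load('pics/wrist1.npz'))
for p in((251,226),(301,225),(251,214),(302,214)): print(p,wz(s,*p,.112).round(4))
for p in((252,204),(302,204)): print(p,wz(s,*p,.084).round(4))
im=s['pixels'][185:240,235:320]; g=cv2.cvtColor(im,cv2.COLOR_BGR2GRAY); print(g[:,40].tolist()); st()
E
```

```text
(251, 226) [ 0.5936 -0.0708  0.112 ]
(301, 225) [ 0.5917 -0.1055  0.112 ]
(251, 214) [ 0.6023 -0.0717  0.112 ]
(302, 214) [ 0.5996 -0.1066  0.112 ]
(252, 204) [ 0.6021 -0.0703  0.084 ]
(302, 204) [ 0.5991 -0.1087  0.084 ]
[97, 80, 106, 139, 147, 141, 121, 108, 106, 105, 108, 102, 92, 90, 95, 94, 89, 74, 42, 16, 15, 9, 14, 30, 24, 9, 19, 30, 37, 38, 38, 43, 40, 35, 39, 34, 36, 36, 37, 39, 55, 68, 73, 98, 124, 140, 147, 151, 160, 171, 171, 173, 170, 170, 168]
1.77 [ 0.5957 -0.092   0.1853] x-ang -94.68 y [-0.007  0.003 -1.   ] F [ 0.4  -1.27 -0.26] op 0.0701
```

```bash
python3 -m crank '[{"delta_rot":[0,0,0],"travel":[1,2,-40],"gripper":70},{"delta_rot":[0,0,0],"travel":[0,0,-40],"gripper":70},{"delta_rot":[0,0,0],"travel":[0,0,0],"gripper":70},{"delta_rot":[0,0,0],"travel":[0,0,0],"gripper":70}]'
python3 -c "
from h import *
st()"
```

```text
time_s: 2.28
tool_pos: [0.5955, -0.1004, 0.1068]
tcp_rot: [-1.171, 1.278, -1.278]
contact_force: [0.5, -0.5, 0.5]
opening: 0.0697
2.27 [ 0.5955 -0.1004  0.1068] x-ang -95.3 y [-0.005 -0.004 -1.   ] F [ 0.53 -0.46  0.47] op 0.0697
```

```bash
python3 -m crank '[{"delta_rot":[0,0,0],"travel":[2,12,0],"gripper":60}]'; python3 -m crank '[{"delta_rot":[0,0,0],"travel":[0,0,0],"gripper":60}]';python3 -m crank '[{"delta_rot":[0,0,0],"travel":[0,0,0],"gripper":60}]'
python3 -c "
from h import *
st()"
```

```text
time_s: 2.4
tool_pos: [0.5981, -0.0909, 0.1085]
tcp_rot: [-1.168, 1.279, -1.283]
contact_force: [0.1, 0.6, 0.2]
opening: 0.0602
time_s: 2.52
tool_pos: [0.5996, -0.0887, 0.1104]
tcp_rot: [-1.166, 1.275, -1.282]
contact_force: [0.5, 0.1, 0.2]
opening: 0.0601
time_s: 2.65
tool_pos: [0.6004, -0.0887, 0.1116]
tcp_rot: [-1.165, 1.273, -1.283]
contact_force: [-0.1, -0.3, 0.0]
opening: 0.0602
2.65 [ 0.6004 -0.0887  0.1116] x-ang -95.37 y [ 0.003 -0.006 -1.   ] F [-0.11 -0.32  0.03] op 0.0602
```

```bash
python3 -m crank '[{"delta_rot":[0,0,0.5],"travel":[-3,0,-17],"gripper":60},{"delta_rot":[0,0,0.5],"travel":[0,0,-12],"gripper":60},{"delta_rot":[0,0,0],"travel":[0,0,0],"gripper":60}]'
python3 -c "
from h import *
st()"
```

```text
time_s: 3.02
tool_pos: [0.5968, -0.0886, 0.0805]
tcp_rot: [-1.175, 1.259, -1.269]
contact_force: [-0.7, 1.1, 1.4]
opening: 0.06
3.02 [ 0.5968 -0.0886  0.0805] x-ang -94.27 y [ 0.002 -0.006 -1.   ] F [-0.69  1.08  1.41] op 0.06
```

```bash
python3 -m crank '[{"delta_rot":[0,0,0],"travel":[0,0,0],"gripper":30},{"delta_rot":[0,0,0],"travel":[0,0,0],"gripper":30},{"delta_rot":[0,0,0],"travel":[0,0,0],"gripper":30}]' 25
python3 -c "
from h import *
st()"
```

```text
time_s: 3.4
tool_pos: [0.5963, -0.0887, 0.0799]
tcp_rot: [-1.176, 1.261, -1.268]
contact_force: [-0.3, 0.3, -0.5]
opening: 0.0355
3.4 [ 0.5963 -0.0887  0.0799] x-ang -94.27 y [ 0.001 -0.005 -1.   ] F [-0.28  0.27 -0.46] op 0.0355
```

Gripped at 35.5 mm with no side load. Tugging in small steps.

```bash
for i in 1 ; do python3 -m crank '[{"delta_rot":[0,0,0],"travel":[0,0,1],"gripper":30}]' ; python3 -m crank '[{"delta_rot":[0,0,0],"travel":[0,0,2],"gripper":30}]'; done
```

```text
time_s: 3.52
tool_pos: [0.5961, -0.0887, 0.08]
tcp_rot: [-1.176, 1.261, -1.268]
contact_force: [2.9, -0.5, -9.5]
opening: 0.0355
time_s: 3.65
tool_pos: [0.596, -0.0887, 0.0803]
tcp_rot: [-1.175, 1.26, -1.268]
contact_force: [5.2, 0.4, -13.3]
opening: 0.0355
```

At 9.5–13 N there was almost no movement, so this clip is good. I'll relax, open, rise and go to the middle card.

```bash
python3 -m crank '[{"delta_rot":[0,0,0],"travel":[0,0,-0.3],"gripper":30},{"delta_rot":[0,0,0],"travel":[0,0,0],"gripper":60},{"delta_rot":[0,0,0],"travel":[0,0,0],"gripper":60},{"delta_rot":[0,0,0],"travel":[0,0,20],"gripper":60},{"delta_rot":[0,0,0],"travel":[0,0,30],"gripper":60}]'
python3 -m crank '[{"delta_rot":[0,0,0],"travel":[0,0,10],"gripper":60},{"delta_rot":[0,0,0],"travel":[3,45,10],"gripper":60},{"delta_rot":[0,0,0],"travel":[3,45,0],"gripper":60},{"delta_rot":[0,0,0],"travel":[0,0,0],"gripper":60},{"delta_rot":[0,0,0],"travel":[0,0,0],"gripper":60}]'
python3 - <<'E'
from h import *
st(); s=take('wrist'); st()
im=s['pixels'][150:260,150:400]; cv2.imwrite('pics/cw2.png',cv2.resize(im,None,fx=3,fy=3,interpolation=cv2.INTER_CUBIC))
E
```

```text
time_s: 4.28
tool_pos: [0.5952, -0.0885, 0.1336]
tcp_rot: [-1.178, 1.263, -1.267]
contact_force: [1.2, -0.2, 0.7]
opening: 0.0605
time_s: 4.9
tool_pos: [0.605, 0.0012, 0.1626]
tcp_rot: [-1.169, 1.255, -1.277]
contact_force: [0.1, -0.6, 0.4]
opening: 0.0601
4.9 [0.605  0.0012 0.1626] x-ang -94.5 y [ 0.01  -0.008 -1.   ] F [ 0.09 -0.64  0.38] op 0.0601
4.95 [0.605  0.0019 0.1625] x-ang -94.49 y [ 0.01  -0.007 -1.   ] F [0.08 0.35 0.45] op 0.0602
```

View pics/cw2.png

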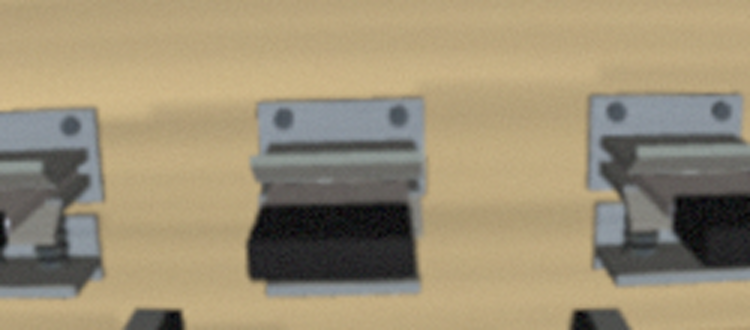

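The crop centres on the middle card: the strip top's rear edge runs from crop (249,278) to (416,278), and the right card still looks seated.

Run:
```python
from h import *
s=dict(np.load('pics/wrist2.npz'))
for p in((249,278),(416,278),(249,240),(414,238)): print(p,wz(s,150+p[0]/3,150+p[1]/3,.112).round(4))
```

```text
(249, 278) [0.6003 0.0286 0.112 ]
(416, 278) [ 0.5975 -0.0066  0.112 ]
(249, 240) [0.6087 0.0276 0.112 ]
(414, 238) [ 0.6064 -0.0068  0.112 ]
```

```bash
python3 -m crank '[{"delta_rot":[0,0,0],"travel":[-2,9,-20],"gripper":60},{"delta_rot":[0,0,0],"travel":[0,0,-25],"gripper":60},{"delta_rot":[0,0,0],"travel":[0,0,0],"gripper":60},{"delta_rot":[0,0,0],"travel":[0,0,0],"gripper":60}]'
```

```text
time_s: 5.45
tool_pos: [0.6009, 0.0077, 0.1131]
tcp_rot: [-1.169, 1.263, -1.28]
contact_force: [-0.0, 0.1, 0.9]
opening: 0.0598
```

```bash
python3 -m crank '[{"delta_rot":[0,0,0],"travel":[2,4,-18],"gripper":60},{"delta_rot":[0,0,0],"travel":[0,0,-13],"gripper":60},{"delta_rot":[0,0,0],"travel":[0,0,0],"gripper":60},{"delta_rot":[0,0,0],"travel":[0,0,0],"gripper":60}]'
```

```text
time_s: 5.95
tool_pos: [0.6037, 0.0119, 0.0806]
tcp_rot: [-1.167, 1.262, -1.281]
contact_force: [-0.7, 0.1, -0.7]
opening: 0.06
```

```bash
python3 -m crank '[{"delta_rot":[0,0,0],"travel":[-0.5,-0.5,0],"gripper":30},{"delta_rot":[0,0,0],"travel":[0,0,0],"gripper":30},{"delta_rot":[0,0,0],"travel":[0,0,0],"gripper":30},{"delta_rot":[0,0,0],"travel":[0,0,0],"gripper":30}]'; python3 -m crank '[{"delta_rot":[0,0,0],"travel":[0,0,0.8],"gripper":30}]'
```

```text
time_s: 6.45
tool_pos: [0.6035, 0.0111, 0.0813]
tcp_rot: [-1.167, 1.261, -1.281]
contact_force: [-0.4, -0.0, -1.3]
opening: 0.0358
time_s: 6.58
tool_pos: [0.6034, 0.0112, 0.0813]
tcp_rot: [-1.167, 1.261, -1.281]
contact_force: [2.4, 0.2, -7.3]
opening: 0.0357
```

```bash
python3 -m crank '[{"delta_rot":[0,0,0],"travel":[0,0,1],"gripper":30}]';  python3 -m crank '[{"delta_rot":[0,0,0],"travel":[0,0,-0.3],"gripper":30},{"delta_rot":[0,0,0],"travel":[0,0,0],"gripper":60},{"delta_rot":[0,0,0],"travel":[0,0,0],"gripper":60},{"delta_rot":[0,0,0],"travel":[0,0,20],"gripper":60},{"delta_rot":[0,0,0],"travel":[0,0,30],"gripper":60}]'
python3 -m crank '[{"delta_rot":[0,0,0],"travel":[0,0,10],"gripper":60},{"delta_rot":[0,0,0],"travel":[3,45,10],"gripper":60},{"delta_rot":[0,0,0],"travel":[3,45,0],"gripper":60},{"delta_rot":[0,0,0],"travel":[0,0,0],"gripper":60},{"delta_rot":[0,0,0],"travel":[0,0,0],"gripper":60}]'
```

```text
time_s: 6.7
tool_pos: [0.6033, 0.0112, 0.0813]
tcp_rot: [-1.166, 1.261, -1.281]
contact_force: [3.1, 0.5, -9.7]
opening: 0.0356
time_s: 7.32
tool_pos: [0.602, 0.0112, 0.1335]
tcp_rot: [-1.17, 1.264, -1.279]
contact_force: [0.7, 0.4, -0.4]
opening: 0.0598
time_s: 7.95
tool_pos: [0.6119, 0.1017, 0.1619]
tcp_rot: [-1.159, 1.258, -1.288]
contact_force: [0.2, -0.5, 0.0]
opening: 0.0598
```

The middle clip held 9.7 N with no movement, so it is good too. The left one should be the weak one. Extrapolating along the row puts its card at (0.609, 0.1105).

```bash
python3 -m crank '[{"delta_rot":[0,0,0],"travel":[-2,9,-20],"gripper":60},{"delta_rot":[0,0,0],"travel":[0,0,-25],"gripper":60},{"delta_rot":[0,0,0],"travel":[0,0,0],"gripper":60},{"delta_rot":[0,0,0],"travel":[0,0,0],"gripper":60}]'
```

```text
time_s: 8.45
tool_pos: [0.6083, 0.1073, 0.1127]
tcp_rot: [-1.16, 1.264, -1.292]
contact_force: [-0.1, -0.1, 0.3]
opening: 0.0598
```

Run:
```python
from h import *
s=take('wrist'); st()
im=s['pixels'][150:300,150:400]; cv2.imwrite('pics/cw3.png',cv2.resize(im,None,fx=3,fy=3,interpolation=cv2.INTER_CUBIC))
```

```text
8.5 [0.608  0.1069 0.1125] x-ang -95.44 y [ 0.012 -0.011 -1.   ] F [ 0.47  0.12 -0.03] op 0.0601
```

View pics/cw3.png

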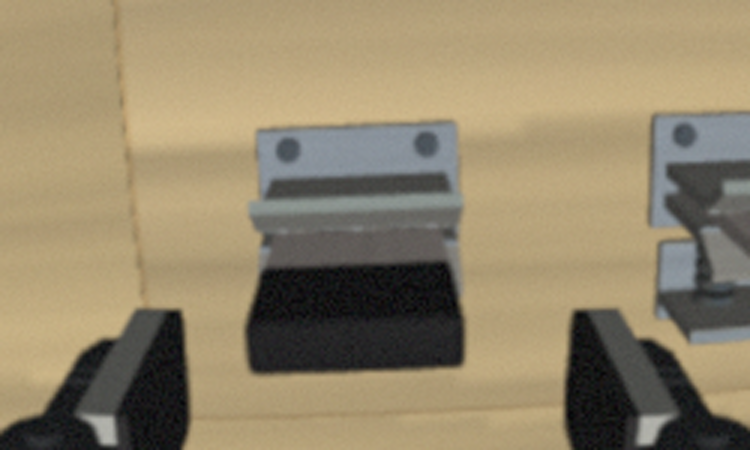

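The strip spans crop columns 247–463 and the pads' inner faces are at 187 and 567, so the strip is about 3.6 mm further to +y. That matches 0.1105.

```bash
python3 -m crank '[{"delta_rot":[0,0,0.8],"travel":[2,4,-18],"gripper":60},{"delta_rot":[0,0,0],"travel":[0,0,-13],"gripper":60},{"delta_rot":[0,0,0],"travel":[0,0,0],"gripper":60},{"delta_rot":[0,0,0],"travel":[0,0,0],"gripper":60}]'
```

```text
time_s: 9.0
tool_pos: [0.6109, 0.1112, 0.0802]
tcp_rot: [-1.167, 1.253, -1.282]
contact_force: [-0.3, -0.0, 0.2]
opening: 0.0599
```

```bash
python3 -m crank '[{"delta_rot":[0,0,0],"travel":[-1.5,-0.5,0],"gripper":30},{"delta_rot":[0,0,0],"travel":[0,0,0],"gripper":30},{"delta_rot":[0,0,0],"travel":[0,0,0],"gripper":30},{"delta_rot":[0,0,0],"travel":[0,0,0],"gripper":30}]'; python3 -m crank '[{"delta_rot":[0,0,0],"travel":[0,0,0.8],"gripper":30}]'; python3 -m crank '[{"delta_rot":[0,0,0],"travel":[0,0,1],"gripper":30}]'
```

```text
time_s: 9.5
tool_pos: [0.6094, 0.1107, 0.0807]
tcp_rot: [-1.166, 1.252, -1.283]
contact_force: [0.4, -0.1, -1.7]
opening: 0.0354
time_s: 9.62
tool_pos: [0.6094, 0.1106, 0.0812]
tcp_rot: [-1.166, 1.252, -1.283]
contact_force: [1.1, -0.4, -2.5]
opening: 0.0355
time_s: 9.75
tool_pos: [0.6094, 0.1106, 0.082]
tcp_rot: [-1.166, 1.252, -1.283]
contact_force: [1.2, 0.7, -3.4]
opening: 0.0355
```

The left card slides at about 3 N, so that is the weak clip. Drawing it out straight.

```bash
python3 -m crank '[{"delta_rot":[0,0,0],"travel":[0,0,3],"gripper":30},{"delta_rot":[0,0,0],"travel":[0,0,3],"gripper":30},{"delta_rot":[0,0,0],"travel":[0,0,3],"gripper":30}]'
```

```text
time_s: 10.12
tool_pos: [0.6094, 0.1102, 0.0913]
tcp_rot: [-1.166, 1.252, -1.283]
contact_force: [0.8, 0.1, -2.9]
opening: 0.0354
```

```bash
python3 -m crank '[{"delta_rot":[0,0,0],"travel":[0,0,4],"gripper":30},{"delta_rot":[0,0,0],"travel":[0,0,4],"gripper":30},{"delta_rot":[0,0,0],"travel":[0,0,4],"gripper":30},{"delta_rot":[0,0,0],"travel":[0,0,4],"gripper":30},{"delta_rot":[0,0,0],"travel":[0,0,4],"gripper":30}]'; python3 -m crank '[{"delta_rot":[0,0,0],"travel":[0,0.5,5],"gripper":30},{"delta_rot":[0,0,0],"travel":[0,0,5],"gripper":30},{"delta_rot":[0,0,0],"travel":[0,0,5],"gripper":30},{"delta_rot":[0,0,0],"travel":[0,0,5],"gripper":30},{"delta_rot":[0,0,0],"travel":[0,0,5],"gripper":30}]'
```

```text
time_s: 10.75
tool_pos: [0.6093, 0.1101, 0.1129]
tcp_rot: [-1.166, 1.252, -1.283]
contact_force: [0.2, 0.2, -1.6]
opening: 0.0354
time_s: 11.38
tool_pos: [0.6097, 0.1113, 0.1411]
tcp_rot: [-1.165, 1.251, -1.283]
contact_force: [1.0, -0.1, -0.2]
opening: 0.0356
```

Free of the clip at 60 mm up. Lift to clear everything, then go to the tray centre at about (0.435, -0.091).

```bash
python3 -m crank '[{"delta_rot":[0,0,0],"travel":[0,0,25],"gripper":30},{"delta_rot":[0,0,0],"travel":[0,0,25],"gripper":30},{"delta_rot":[0,0,0],"travel":[0,0,25],"gripper":30},{"delta_rot":[0,0,0],"travel":[-25,-10,0],"gripper":30},{"delta_rot":[0,0,0],"travel":[-30,-35,0],"gripper":30}]'; python3 -m crank '[{"delta_rot":[0,0,0],"travel":[-30,-40,0],"gripper":30},{"delta_rot":[0,0,0],"travel":[-30,-40,0],"gripper":30},{"delta_rot":[0,0,0],"travel":[-30,-40,0],"gripper":30},{"delta_rot":[0,0,0],"travel":[-10,-15,0],"gripper":30},{"delta_rot":[0,0,0],"travel":[0,0,0],"gripper":30}]'
```

```text
time_s: 12.0
tool_pos: [0.5549, 0.0699, 0.2201]
tcp_rot: [-1.164, 1.247, -1.277]
contact_force: [-0.3, -1.1, -0.1]
opening: 0.0356
time_s: 12.62
tool_pos: [0.4492, -0.0715, 0.2217]
tcp_rot: [-1.162, 1.248, -1.282]
contact_force: [0.7, 0.8, -0.4]
opening: 0.0356
```

```bash
python3 -m crank '[{"delta_rot":[0,0,0],"travel":[-14,-19,-20],"gripper":30},{"delta_rot":[0,0,0],"travel":[0,0,-30],"gripper":30},{"delta_rot":[0,0,0],"travel":[0,0,-25],"gripper":30},{"delta_rot":[0,0,0],"travel":[0,0,0],"gripper":30},{"delta_rot":[0,0,0],"travel":[0,0,0],"gripper":30}]'
python3 - <<'E'
from h import *
s=take('side'); t=take('scene'); st()
im=np.hstack([cv2.resize(s['pixels'][120:270,170:340],None,fx=2.3,fy=2.3),cv2.resize(t['pixels'][150:300,190:360],None,fx=2.3,fy=2.3)]); cv2.imwrite('pics/c4.png',im)
E
```

```text
time_s: 13.25
tool_pos: [0.4409, -0.0855, 0.1482]
tcp_rot: [-1.158, 1.236, -1.279]
contact_force: [0.1, -0.0, -0.6]
opening: 0.036
13.35 [ 0.4407 -0.0858  0.1483] x-ang -94.06 y [ 0.029 -0.008 -1.   ] F [-0.02  0.04 -0.5 ] op 0.0355
```

View pics/c4.png

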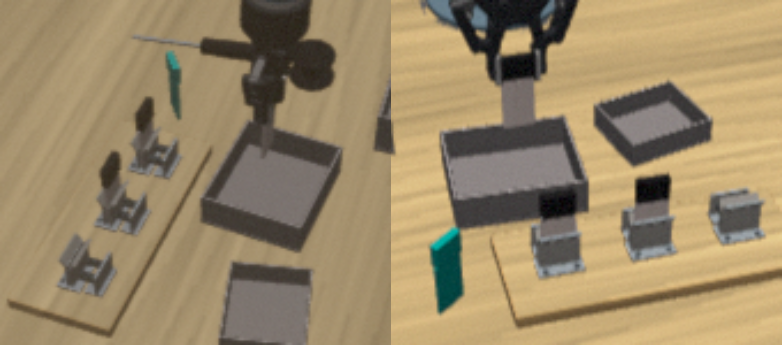

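The card hangs above the middle tray, at (265,150) in the left panel and (518,100) in the right. The left clip is empty and the other two cards are still seated. Lowering.

```bash
python3 -m crank '[{"delta_rot":[0,0,0],"travel":[-5,-4,-20],"gripper":30},{"delta_rot":[0,0,0],"travel":[0,0,-25],"gripper":30},{"delta_rot":[0,0,0],"travel":[0,0,-15],"gripper":30},{"delta_rot":[0,0,0],"travel":[0,0,0],"gripper":30},{"delta_rot":[0,0,0],"travel":[0,0,0],"gripper":30}]'
```

```text
time_s: 13.98
tool_pos: [0.4415, -0.0902, 0.0923]
tcp_rot: [-1.151, 1.226, -1.286]
contact_force: [-0.2, 0.1, -0.6]
opening: 0.0356
```

```bash
python3 -m crank '[{"delta_rot":[0,0,0],"travel":[-5,0,-10],"gripper":30},{"delta_rot":[0,0,0],"travel":[0,0,-10],"gripper":30},{"delta_rot":[0,0,0],"travel":[0,0,-3],"gripper":30},{"delta_rot":[0,0,0],"travel":[0,0,0],"gripper":30}]'
```

```text
time_s: 14.48
tool_pos: [0.4372, -0.0904, 0.0691]
tcp_rot: [-1.15, 1.224, -1.288]
contact_force: [-0.6, 0.2, -0.2]
opening: 0.0356
```

```bash
python3 -m crank '[{"delta_rot":[0,0,0],"travel":[0,0,-4],"gripper":30},{"delta_rot":[0,0,0],"travel":[0,0,0],"gripper":30}]';  python3 -m crank '[{"delta_rot":[0,0,0],"travel":[0,0,0],"gripper":65},{"delta_rot":[0,0,0],"travel":[0,0,0],"gripper":65},{"delta_rot":[0,0,0],"travel":[0,0,0],"gripper":65},{"delta_rot":[0,0,0],"travel":[0,0,0],"gripper":65},{"delta_rot":[0,0,0],"travel":[0,0,10],"gripper":65}]'; python3 -m crank '[{"delta_rot":[0,0,0],"travel":[0,0,25],"gripper":65},{"delta_rot":[0,0,0],"travel":[0,0,40],"gripper":65},{"delta_rot":[0,0,0],"travel":[0,0,40],"gripper":65},{"delta_rot":[0,0,0],"travel":[0,0,0],"gripper":65},{"delta_rot":[0,0,0],"travel":[0,0,0],"gripper":65}]'
python3 - <<'E'
from h import *
s=take('side'); t=take('scene'); st()
im=np.hstack([cv2.resize(s['pixels'][100:340,150:350],None,fx=2,fy=2),cv2.resize(t['pixels'][130:370,180:380],None,fx=2,fy=2)]); cv2.imwrite('pics/c5.png',im)
E
```

```text
time_s: 14.72
tool_pos: [0.4374, -0.0904, 0.0649]
tcp_rot: [-1.15, 1.223, -1.288]
contact_force: [0.7, -0.2, -0.6]
opening: 0.0355
time_s: 15.35
tool_pos: [0.4375, -0.0904, 0.0754]
tcp_rot: [-1.15, 1.224, -1.288]
contact_force: [-0.7, 0.1, 0.1]
opening: 0.0651
time_s: 15.98
tool_pos: [0.4376, -0.0902, 0.1864]
tcp_rot: [-1.148, 1.221, -1.289]
contact_force: [0.3, 0.5, 0.1]
opening: 0.0648
16.07 [ 0.4376 -0.0901  0.1859] x-ang -93.99 y [ 0.046 -0.011 -0.999] F [-0.12 -0.03  0.74] op 0.0651
```

View pics/c5.png

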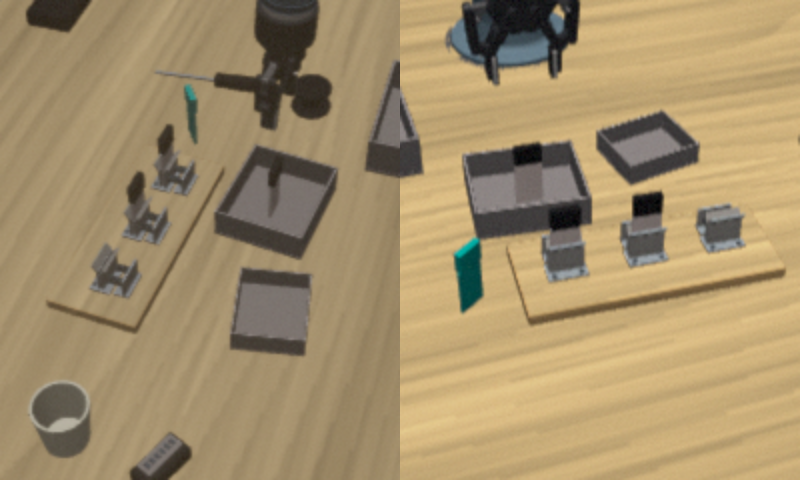

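The card stands in the tray at (273,185) left and (528,172) right. The other two cards are seated and the bystanders undisturbed. I'll let it settle and check for motion numerically.

```bash
python3 -m crank '[{"delta_rot":[0,0,0],"travel":[0,0,20],"gripper":65},{"delta_rot":[0,0,0],"travel":[0,0,0],"gripper":65},{"delta_rot":[0,0,0],"travel":[0,0,0],"gripper":65},{"delta_rot":[0,0,0],"travel":[0,0,0],"gripper":65},{"delta_rot":[0,0,0],"travel":[0,0,0],"gripper":65}]'
python3 - <<'E'
from h import *
t0=dict(np.load('pics/scene3.npz')); t=take('scene'); st()
d=lambda a,b,r:np.abs(cv2.blur(a,(3,3))[r].astype(int)-cv2.blur(b,(3,3))[r]).max()
print('tray',d(t0['pixels'],t['pixels'],np.s_[195:245,205:285]))
t1=dict(np.load('pics/scene1.npz'))
for n,r in dict(R=np.s_[232:272,250:275],M=np.s_[225:265,290:315],reel=np.s_[230:262,135:170],driver=np.s_[262:325,145:178],cup=np.s_[200:240,398:432],conn=np.s_[190:210,378:408]).items(): print(n,d(t1['pixels'],t['pixels'],r))
E
```

```text
time_s: 16.7
tool_pos: [0.4333, -0.0893, 0.2]
tcp_rot: [-1.155, 1.231, -1.281]
contact_force: [0.6, 0.3, 0.1]
opening: 0.0645
16.75 [ 0.4332 -0.0893  0.2   ] x-ang -93.96 y [ 0.034 -0.008 -0.999] F [-0.2  -0.52  0.12] op 0.0648
tray 21
R 18
M 21
reel 6
driver 6
cup 6
conn 6
```

The differences at R, M and the tray are small but above noise, so I'll quantify the shifts.

Run:
```python
from h import *
g=lambda k:cv2.cvtColor(dict(np.load(f'pics/{k}.npz'))['pixels'],cv2.COLOR_BGR2GRAY).astype(np.float32)
a=g('scene1');b=g('scene3');take('scene');c=g('scene4');e=g('scene5')
def sh(x,T,r):
    y0,y1,x0,x1=r; up=lambda i:cv2.resize(i,None,fx=8,fy=8,interpolation=cv2.INTER_CUBIC)
    m=cv2.matchTemplate(up(T[y0-4:y1+4,x0-4:x1+4]),up(x[y0:y1,x0:x1]),cv2.TM_CCOEFF_NORMED); _,v,_,p=cv2.minMaxLoc(m); return round(v,3),(p[0]/8-4,p[1]/8-4)
print('R',sh(a,e,(230,250,252,273)),'M',sh(a,e,(224,246,293,314)),'tray card',sh(b,c,(198,235,232,255)),sh(c,e,(198,235,232,255)))
for p,q in((b,c),(c,e)): print(np.abs(p-q)[195:245,205:285].mean(),np.abs(p-q)[270:320,205:230].mean())
```

```text
R (0.992, (0.125, -0.125)) M (0.995, (0.125, -0.125)) tray card (0.996, (0.0, 0.125)) (0.996, (-0.125, -0.125))
2.608 1.9376
2.59125 1.9992
```

```bash
python3 -c "
from cell import ticket
print(ticket.job_done())"
```

```text
the job is handed in; nothing more can be done
None
```

The weak clip is the left (+y) one. Its card is now in the middle-sized grey tray, the other two cards are still in their clips, and the job is handed in at about 17 s of the 69 s.

- **Tug test:** the right card held 9.5 N and then about 13 N, moving no more than about 0.4 mm. That second tug was more than the 8 N suggested, and above the 11 N at which a good clip may let go. The middle card held 9.7 N with no movement. The left card slid at about 3 N.
- **Transfer:** I drew the left card straight up with pull readings of 3.4 N or less, carried it clear of everything and released it just above the tray floor.
- **Last checks:**
  - The card stands upright in the tray with no measurable motion.
  - The right and middle cards show image shifts of 0.125 px (well under 1 mm) from the start.
  - The reel, driver, cup and connector match the first picture.
  - The gripper was empty, well above everything, with wrist force at noise level.
- **Small disagreement:** a raw pixel comparison at the right and middle cards and the tray was slightly above noise. The finer shift measurement showed no real movement.
- **Not measured:** the clips' grip force on the two good cards. I infer it from the tugs.

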